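Hold a specimen carrier down in the sprung height seat

ROBOT

A 7-joint arm with a two-finger parallel gripper is mounted at the origin on the work surface. World frame = base frame: x ahead of the robot, y to its left, z up, the work surface at z = 0. Lengths are in mm, angles in rad, forces in N, time in s.
With the tool pointing down it reaches from about 400 to 850 mm from the base axis. Payload 4.4 kg.
Tool frame: the origin (TCP) lies between the finger pads, 19 mm behind the fingertips; this is the grasp point; z points along the fingers, y is the line along which they close (so a half turn about z gives the same grasp; the last joint's range is limited). The gripper opens to 94 mm and grips with 3 to 60 N. Pads are 16 mm wide; open, the fingers measure 119 mm over their backs; the gripper's body (75 mm by 177 mm) begins 78 mm behind the grasp point.
Start: joints at [1.129, 0.628, 0.038, 1.517, -0.027, 0.996, -0.02], TCP at [238.589, -604.643, 224.278] pointing down, gripper open.
Joint ranges: [-3.06, 3.06], [-0.37, 2.12], [-1.25, 1.32], [0.18, 2.47], [-1.1, 4.24], [0.23, 1.98], [-2.94, 2.94]. Speed limits (rad/s): [2.57, 2.57, 3.14, 3.14, 3.14, 3.14, 3.14].

INTERFACE

Orientations are given as a unit quaternion [x, y, z, w].
In Python, from plant import robot gives the robot as it stands. The module is installed in compiled form; this text tells all that it offers. Calls block until the motion is done:
- robot.move_ptp(position, orientation): joint-space move of the TCP to a pose.
- robot.line_to(position, attitude=None, feed=150, stop_force=None): straight line of the TCP; attitude=None keeps the orientation; feed is the mean speed in mm/s. With stop_force (N) it stops when the force on the tool has changed by that much, and returns True; else False.
- robot.move_joints(angles): joint-space move.
- robot.set_gripper(opening, force=None): finger opening in mm; force is the grip in N (None keeps the last); returns when the fingers have stopped.
- robot.sleep(seconds).
- robot.solve_ik(position, orientation): joint angles nearest the present ones, or None.
- robot.get_obs(): the state.
- robot.capture(name): name is "scene" or "top" or "wrist"; returns a dict with "frame" (420x560x3 uint8, red, green, blue), "range_z" (420x560 float32, mm along the optical axis (not along the pixel's ray), 0 where there is no reading), "fovy" (degrees; the focal length in pixels is half the picture's height over the tangent of half this angle, whatever the lens; pixels are square), "cx", "cy" (the principal point, pixels), "xyz" and "rotation" of the camera in the world; the wrist camera has in their place "tool_from_camera" (4x4, takes a point from camera to tool coordinates, whose origin is the TCP and whose axes are the flange's). Camera axes: x right, y down, z forward; pixel columns grow to the right and rows downward; lengths in mm; the calibration is good to about 2 mm. A picture is of the moment at which its call begins: read the wrist's pose just before it.
A pose or a line that the arm cannot do raises robot.MotionError and nothing moves.
- robot.hand_in(): hands the job in; it is judged then, once.
The state is a dict: "t": time; "joint_positions": joint angles; "joint_vel": joint speeds; "effort": joint torques, N m; "tcp_pos": TCP position; "tcp_rot": TCP orientation; "wrist_force": force on the tool from outside, world axes, zero at the start; "wrist_torque": the same for the moment, N m; "opening": finger opening in mm; "grip_force": force on a finger pad.
Only numpy, scipy, OpenCV 4.12 (cv2) and the standard library are available. Lean on these libraries where they do the work, as an engineer would, in place of code of your own. Each camera call takes 0.05 s, during which the arm holds its last target. There are 200 camera calls.

TASK

Swing the clear blue lid of the specimen box right back until it rests on its stop, and leave it open. Take the brass specimen carrier out, put its spigot into the green sprung seat and press it straight down against the red plunger until its collar sits flat and firmly on the steel ring, without forcing it. Finish while still gripping the carrier and holding it down there (do not let go: the spring would lift it), and leave the other two carriers in the box and everything else on the bench undisturbed.

Things in the scene. Friction and masses are not known exactly. Their poses are not given: they have to be found in the camera images.
- box: Specimen box fixed to the bench, 106 x 190 mm: white base 50 mm high, blue perforated rack inside (top 55 mm up), clear blue lid (closed: 50 to 102 mm up; open: stands up beyond the hinge side). Origin: centre of the underside; x points from the front (tab) side to the hinge side, y along its length. Three carriers stand in the rack at x = -8 mm, y = -60, 0, +60 mm, in any order.
- lid_tab (a point): Middle of the round nose of the lid's blue front tab: a bar 24 mm wide along the box's y axis, 14 mm in diameter, 20 mm out in front of the lid, 90 mm above the bench when shut. Pinch it by its two ends (24 mm) with the tool pointing down; it turns between the pads as the lid swings. Moves with the lid, 132 mm from the hinge axis.
- lid_hinge (a point): Point on the lid's hinge axis, 50 mm above the bench, at the middle of the box's far side (x = +53 mm in the box frame); the axis runs along the box's y axis.
- lid (a joint): Opening angle of the lid: 0 shut, 1.85 rad on its open stop (leaning back past upright). 140 g; it falls shut if released below about 1 rad, and falls on to its open stop beyond that.
- carrier: The brass carrier to be used, about 90 g, round about its z axis: spigot 16 mm dia x 18 mm (bottom 4 mm tapered), then collar 40 mm dia x 5 mm, then grip stem 20 mm dia x 27 mm. Origin: centre of the spigot's bottom end; z up. In the rack the origin is 37 mm, the collar top 60 mm above the bench. Grip along the box's y axis, fingers partly open (neighbours 60 mm off). Tips may press on the collar.
- spare1: Another carrier of the same shape and size, of pale aluminium; stays in the rack. Origin as for the brass one.
- spare2: Another carrier of the same shape and size, of dark steel; stays in the rack. Origin as for the brass one.
- seat: Sprung height-setting seat fixed to the bench: dark base plate 96 mm square, green block 66 mm square, steel stop ring on top, black screw knob on its +y side. Origin: centre of the underside; z up.
- stop_ring: The seat's steel stop ring, 52 mm outer and 22 mm inner diameter, 6 mm thick: the hard stop for the carrier's collar. Origin: centre of its underside, 38 mm above the bench.
- seat_mouth (a point): Centre of the ring's top face, 44 mm above the bench: the mouth of the vertical bore, 22 mm in diameter.
- plunger (a joint): How far the red plunger (19 mm dia) in the bore is pressed down, m: 0 at rest, its top 8 mm below the mouth; about 0.010 when the carrier's collar meets the ring. The spring pushes back with 3 N at 0 and 8 N at 0.010, and carries the unheld carrier about 10 mm above the ring. The ring is rigid: pressing with 12 to 20 N in all seats the collar firmly.
- wash_bottle: White bottle with blue cap, 72 mm in diameter, 150 mm tall, standing on the bench; stays. Origin: centre of its underside.
- marker: Black marker pen, 130 mm long, lying; stays. Origin: under its middle.
- steel_ring: Flat steel ring, 90 mm in diameter, 8 mm high, lying on the bench; stays. Origin: centre of its underside.
- dish: Clear closed dish, 80 mm in diameter, 14 mm high; stays. Origin: centre of its underside.
- beaker: White beaker, 68 mm in diameter, 85 mm tall; stays. Origin: centre of its underside.
- jar: Amber jar with red lid, 56 mm in diameter, 70 mm tall; stays. Origin: centre of its underside.
There are look-alikes about, which are no part of the job. There is more than one size of the box; the one meant has the size given above.

How it is judged (in metres and radians):
On the way, in this order (a step that is already met when the one before it is completed fails the run):
1. the lid is swung back on to its stop (value of joint lid above 1.75 rad), for 0.2 s.
2. the brass carrier is lifted out of the rack in the fingers (height (world z) of carrier above 0.065 m and contact force between carrier and the fingers above 0.5 N), for 0.1 s.
3. the carrier is pressed on to the ring and held (value of joint plunger above 0.0085 m and contact force between carrier and stop_ring between 1.5 and 40 N and horizontal distance between carrier and seat_mouth below 0.005 m and angle between carrier's own z axis and vertical below 0.08 rad and contact force between carrier and the fingers above 1.5 N), for 0.3 s.
At the end, for the whole second after the job is handed in: Program ended with the brass carrier in the fingers, upright (0.08 rad), within 5 mm of the bore axis, plunger down 8.5 mm or more, collar on the ring with 1.5 to 40 N, at rest; lid on its stop (over 1.75 rad); other carriers and bench things within 30 mm of their starts (all of step 3 and value of joint lid above 1.75 rad and linear speed of carrier below 0.02 m/s and distance of each of spare1, spare2, wash_bottle, marker, steel_ring, dish, beaker, jar from where it was at the start of the episode below 0.03 m); the arm keeps its last pose, push and grip.
It fails at once if one of the other carriers is taken out or knocked over (distance of any of spare1, spare2 from where it was at the start of the episode above 0.03 m or angle between any of spare1, spare2's own z axis and vertical above 0.6 rad).
It fails at once if something else on the bench is pushed away or tipped over (distance of any of wash_bottle, marker, steel_ring, dish, beaker, jar from where it was at the start of the episode above 0.03 m or angle between any of wash_bottle, beaker, jar's own z axis and vertical above 0.6 rad).
It also fails if it takes over 67 s, if anything falls off the work surface, if the arm or the gripper's body presses on something with over 40 N, if the wrist force passes 120 N, or if a joint passes its speed limit or range.

## Working session

There is one attempt and no reset: what is moved stays moved. The work goes in short steps, each a Python script; the robot and the scene stay as the last script left them, time stands still between calls to the robot, and variables do not carry over. Pictures are saved under pics/ and viewed, at most 10 in all, crops included, and the job is handed in when it is done.

```bash
mkdir -p pics; cat > h.py <<'E'
import numpy as np, cv2, pickle
from scipy.spatial.transform import Rotation as R
from plant import robot
def cap(n):
    o=robot.get_obs(); c=robot.capture(n); c=dict(c)
    if 'xyz' not in c:
        T=np.eye(4);T[:3,:3]=R.from_quat(o['tcp_rot']).as_matrix();T[:3,3]=o['tcp_pos']
        M=T@np.array(c['tool_from_camera']); c['Rm']=M[:3,:3]; c['p']=M[:3,3]
    else:
        r=np.array(c['rotation']); c['Rm']=r if r.shape==(3,3) else R.from_quat(r).as_matrix(); c['p']=np.array(c['xyz'])
    c['f']=210/np.tan(np.radians(c['fovy'])/2)
    return c
def ray(c,u,v): return c['Rm']@np.array([(u-c['cx'])/c['f'],(v-c['cy'])/c['f'],1.])
def on(c,u,v,z):
    d=ray(c,u,v); return c['p']+d*(z-c['p'][2])/d[2]
def pt(c,u,v):
    return c['p']+ray(c,u,v)*c['range_z'][int(v),int(u)]
def cloud(c):
    v,u=np.mgrid[:420,:560]; z=c['range_z']
    d=np.stack([(u-c['cx'])/c['f'],(v-c['cy'])/c['f'],np.ones(z.shape)],-1)*z[...,None]
    return d@c['Rm'].T+c['p']
def save(c,n): cv2.imwrite('pics/'+n,cv2.cvtColor(c['frame'],cv2.COLOR_RGB2BGR))
E
python3 - <<'E'
from h import *
for n in('top','scene','wrist'):
    c=cap(n); pickle.dump({k:(np.array(v) if not np.isscalar(v) else v) for k,v in c.items()},open(n+'.pkl','wb'))
    save(c,n+'.png'); print(n,c['p'],c['fovy'],c['cx'],c['cy'],c['Rm'].round(2).tolist())
o=robot.get_obs();print({k:np.round(v,2) for k,v in o.items()}); print(R.from_quat(o['tcp_rot']).as_matrix().round(2))
E
```

```text
top [ 483.19839342   -6.40475351 1409.29417329] 51.3456721701247 277.38735100426607 208.29584878105837 [[0.01, -1.0, 0.08], [-1.0, -0.01, -0.0], [0.0, -0.08, -1.0]]
scene [1102.81081477  678.32060533 1091.98125634] 46.753284316801356 280.3331947861853 209.71432687004057 [[-0.79, 0.46, -0.4], [0.61, 0.59, -0.52], [-0.0, -0.66, -0.75]]
wrist [ 309.18476589 -577.57766595  385.2680826 ] 61.166120650553694 276.78566855349123 208.1541504808374 [[0.37, -0.9, -0.24], [-0.93, -0.35, -0.09], [-0.0, 0.26, -0.97]]
{'t': np.float64(0.15), 'joint_positions': array([ 1.13,  0.63,  0.04,  1.52, -0.03,  1.  , -0.02]), 'joint_vel': array([ 0.,  0.,  0., -0., -0., -0.,  0.]), 'effort': array([ 0.000e+00, -5.501e+01,  1.140e+00, -1.868e+01, -5.000e-02,
        2.000e-02,  0.000e+00]), 'tcp_pos': array([ 238.42, -604.23,  223.62]), 'tcp_rot': array([ 0.98,  0.19, -0.  , -0.  ]), 'wrist_force': array([ 0.57, -0.4 ,  1.2 ]), 'wrist_torque': array([-0.01, -0.03, -0.05]), 'grip_force': np.float64(0.0), 'opening': np.float64(94.01)}
[[ 0.93  0.37 -0.  ]
 [ 0.37 -0.93  0.  ]
 [-0.   -0.   -1.  ]]
```

View pics/top.png

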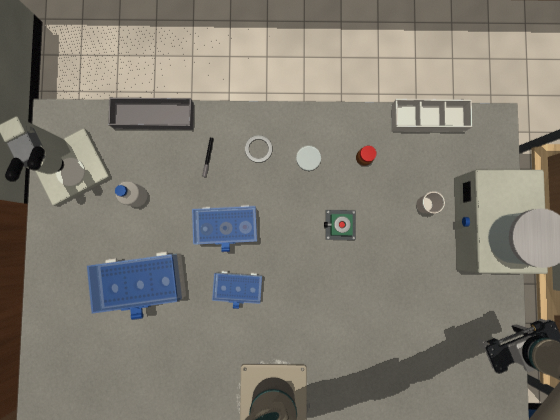

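View pics/scene.png

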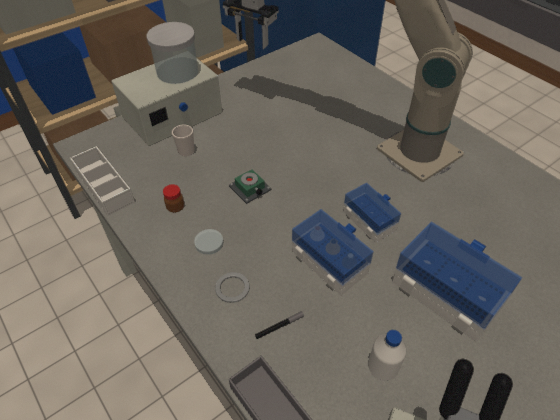

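Top view: there are three blue-lidded boxes: (225,226) is about 64 px or 190 mm long, (238,289) about 145 mm, and (135,285) about 265 mm. By size the first is the one meant. Its tab is at (225,248), and the seat is at (341,225) with its knob at (327,225). I'll measure both and check with a wrist view.

```bash
python3 - <<'E'
from h import *
c=pickle.load(open('top.pkl','rb')); P=cloud(c)
hsv=cv2.cvtColor(c['frame'],cv2.COLOR_RGB2HSV)
def rect(m,z,name):
    v,u=np.nonzero(m); pts=np.array([on(c,a,b,z)[:2] for a,b in zip(u,v)],np.float32)
    r=cv2.minAreaRect(pts); print(name,np.round(r[0]),np.round(r[1]),round(r[2],1)); return r
m=cv2.inRange(hsv,(100,90,50),(130,255,255))
n,l,s,ce=cv2.connectedComponentsWithStats(m)
for i in range(1,n):
    if s[i,4]>400:
        k=l==i; print(ce[i].round(),s[i], 'z',np.percentile(P[k][:,2],[5,50,95]).round())
        ke=cv2.morphologyEx(k.astype(np.uint8),cv2.MORPH_OPEN,np.ones((15,15)))
        rect(ke,102,'box')
k=np.zeros_like(m);k[205:245,322:362]=1
g=k*cv2.inRange(hsv,(35,40,20),(90,255,255)); rect(g>0,38,'green')
rd=k*((hsv[...,0]<10)|(hsv[...,0]>170))*(hsv[...,1]>130); rect(rd>0,36,'red')
print('z near seat',P[225,330:356,2].round())
print('tab',on(c,225,248,90))
E
```

```text
[225. 226.] [ 198  210   56   42 1487] z [ 97. 103. 107.]Traceback (most recent call last):
  File "<stdin>", line 13, in <module>
  File "<stdin>", line 6, in rect
cv2.error: OpenCV(4.12.0) /io/opencv/modules/imgproc/src/convhull.cpp:143: error: (-215:Assertion failed) total >= 0 && (depth == CV_32F || depth == CV_32S) in function 'convexHull'
```

```bash
python3 - <<'E'
from h import *
c=pickle.load(open('top.pkl','rb'))
b=on(c,225,226,100); s=on(c,341,225,44); print('box',b,'seat',s)
q=[1,0,0,0]
for n,p in(('wseat',s),('wbox',b)):
    robot.move_ptp([p[0],p[1],300],q)
    robot.sleep(.3)
    w=cap('wrist'); pickle.dump({k:(np.array(v) if not np.isscalar(v) else v) for k,v in w.items()},open(n+'.pkl','wb')); save(w,n+'.png')
    print(robot.get_obs()['tcp_pos'],robot.get_obs()['joint_positions'].round(2),robot.get_obs()['t'])
E
python3 -c "
import cv2,numpy as np
cv2.imwrite('pics/both.png',cv2.resize(np.hstack([cv2.imread('pics/wbox.png'),cv2.imread('pics/wseat.png')]),(800,300)))"
```

```text
box [532.22797458 147.09065729 100.        ] seat [ 540.38856486 -208.85687594   44.        ]
[ 540.26207238 -209.24138958  299.93486437] [ 0.27  0.45  0.08  1.62 -0.04  1.07 -1.21] 2.325
[532.40203031 146.43565799 299.94729222] [-0.33  0.41  0.02  1.69 -0.01  1.04 -1.88] 4.0083
```

View pics/wbox.png

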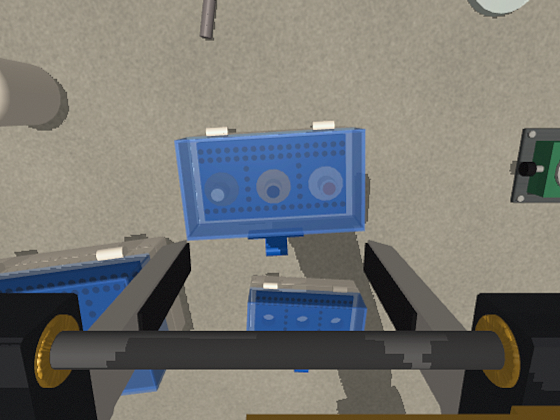

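View pics/wseat.png

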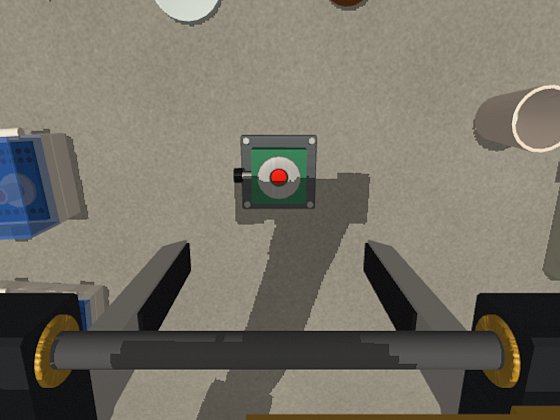

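wbox: the lid spans (178..366, 128..240), with the tab at (277,244), hinges at (216,131) and (323,126), and carriers at (222,189), (273,187) and (325,184). The rightmost looks reddish, so possibly brass. wseat: red plunger at (279,177) inside the ring, with the knob to the left (+y).

```bash
python3 - <<'E'
from h import *
w=pickle.load(open('wbox.pkl','rb')); P=cloud(w); hsv=cv2.cvtColor(w['frame'],cv2.COLOR_RGB2HSV)
k=np.zeros((420,560),bool); k[100:262,160:385]=1
top=k&(abs(P[...,2]-102)<5)
r=cv2.minAreaRect(P[top][:,:2].astype(np.float32)); print('lid top',r, np.median(P[top][:,2]))
tb=k.copy(); tb[:239]=0; tb&=(P[...,2]>70)&(hsv[...,0]>100)&(hsv[...,0]<130)&(hsv[...,1]>100)
q=P[tb]; print('tab n',tb.sum(),q.min(0),q.max(0),np.percentile(q,[5,50,95],axis=0).round(1))
v,u=np.nonzero(tb); print('tab px',u.min(),u.max(),v.min(),v.max())
for u,v in((216,131),(323,126)): print('hinge',pt(w,u,v).round(1), on(w,u,v,50).round(1))
for u,v in((222,189),(273,187),(325,184)): print('carr',on(w,u,v,87).round(1),pt(w,u,v).round(1))
b=w['frame'][120:250,170:375]; 
s=pickle.load(open('wseat.pkl','rb')); P=cloud(s); h=cv2.cvtColor(s['frame'],cv2.COLOR_RGB2HSV)
k=np.zeros((420,560),bool);k[130:215,240:320]=1
rd=k&((h[...,0]<8)|(h[...,0]>172))&(h[...,1]>150); v,u=np.nonzero(rd); print('red',u.mean(),v.mean(),on(s,u.mean(),v.mean(),36))
rg=k&(h[...,1]<60)&(abs(P[...,2]-44)<5)|rd; q=P[rg]
(cx,cy),rr=cv2.minEnclosingCircle(P[k&(h[...,1]<50)&(abs(P[...,2]-44)<4)][:,:2].astype(np.float32)); print('ring',cx,cy,rr,np.median(q[:,2]))
gr=k&(h[...,0]>50)&(h[...,0]<90)&(h[...,1]>80)|rg
print('green',cv2.minAreaRect(np.array([on(s,a,b,38)[:2] for b,a in zip(*np.nonzero(gr))],np.float32)))
E
python3 -c "
import cv2
cv2.imwrite('pics/crop.png',cv2.resize(cv2.imread('pics/wbox.png')[115:265,165:385],None,fx=3.4,fy=3.4,interpolation=2))"
```

```text
lid top ((522.1665649414062, 150.095947265625), (131.30462646484375, 190.40074157714844), 3.179521083831787) 103.58508004812518
tab n 379 [456.73900774  97.65538575  93.44280225] [608.39928907 241.4321011  461.8254675 ] [[458.6 135.7  94.6]
 [467.3 147.7  96.9]
 [478.5 162.1 103.7]]
tab px 187 373 239 258
hinge [588.9 213.7  54.2] [588.7 214.5  50. ]
hinge [594.1  93.9  54.7] [594.   93.3  50. ]
carr [529.4 204.6  87. ] [533.  201.9 104.1]
carr [531.5 149.7  87. ] [534.7 149.5 102.9]
carr [534.6  93.9  87. ] [537.9  96.2 103.5]
red 278.4591836734694 176.0969387755102 [ 542.07299072 -212.02597632   36.        ]
ring 542.577392578125 -208.50086975097656 29.423669815063477 45.31503937199096
green ((542.46923828125, -211.85711669921875), (66.7137451171875, 66.99227142333984), 89.90418243408203)
```

View pics/crop.png

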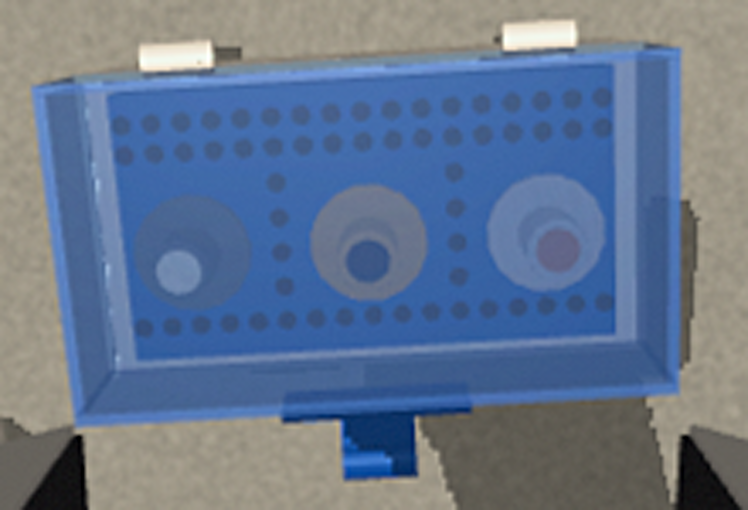

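Close crop: the left carrier has a dark body with a pale cap spot, the middle one is warm or brass-toned with a dark spot, and the right one is pale with a reddish spot. So the middle carrier is brass, to be confirmed with the lid open. The tab bar is centred at about (277,252) in wbox. Next I'll locate the tab precisely, grip it and swing the lid.

```bash
cat >> h.py <<'E'
YAW=np.radians(2.8); XD=np.array([np.cos(YAW),np.sin(YAW),0]); YD=np.array([-np.sin(YAW),np.cos(YAW),0])
Q=(R.from_euler('z',YAW)*R.from_euler('x',np.pi)).as_quat()
E
python3 - <<'E'
from h import *
w=pickle.load(open('wbox.pkl','rb')); P=cloud(w)
for v in range(242,260): print(v,P[v,277].round(1),end=' ')
hsv=cv2.cvtColor(w['frame'],cv2.COLOR_RGB2HSV)
m=(hsv[...,0]>100)&(hsv[...,0]<130)&(hsv[...,1]>150)
print()
for v in (247,250,253): 
    u=np.nonzero(m[v,250:300])[0]+250; print(v,u.min(),u.max(),on(w,u.mean(),v,93))
tab=np.array([462.7,147.2,90.])
for d in(60,5):
    p=tab+[0,0,d]
    print(robot.solve_ik(p,Q))
# reachability of arc end
print(robot.solve_ik(tab+XD*199+[0,0,75],Q))
E
```

```text
242 [471.9 145.6  95.7] 243 [470.7 145.6  95.6] 244 [469.6 145.6  95.9] 245 [468.  145.6  94.6] 246 [467.5 145.6  96.5] 247 [466.7 145.6  97.4] 248 [465.6 145.6  97.5] 249 [465.  145.6  99. ] 250 [463.5 145.6  98.1] 251 [462.5 145.6  98.7] 252 [462.4 145.6 101.3] 253 [608.4 145.5 461.8] 254 [458.2 145.6  96.8] 255 [457.1 145.6  96.9] 256 [415.9 145.6   1.1] 257 [415.1 145.6   2.8] 258 [412.9 145.6   1.2] 259 [411.4 145.6   1. ] 
247 266 286 [464.98771122 146.67248967  93.        ]
250 266 286 [461.43702988 146.68228696  93.        ]
253 267 286 [457.86847823 146.1359922   93.        ]
[-0.36265972  0.50854977 -0.00448778  2.04328144  0.00392893  0.5897693
 -1.89177191]
[-0.36324165  0.60549893 -0.00374215  2.0851663   0.00488732  0.45093538
 -1.89264442]
[-0.2817323   0.7328564   0.0134409   1.4837931  -0.01125903  0.92501854
 -1.78689288]
```

```bash
python3 - <<'E'
from h import *
tab=np.array([463,146.7,90.]); off=np.array([0,0,4.])
robot.set_gripper(60,20)
robot.move_ptp(tab+[0,0,60],Q)
print(robot.line_to(tab+off,feed=80,stop_force=10))
robot.set_gripper(15,20)
o=robot.get_obs(); print(o['tcp_pos'],o['opening'],o['grip_force'],o['wrist_force'],o['t'])
c=cap('scene'); save(c,'grip.png'); cv2.imwrite('pics/gripc.png',cv2.resize(cv2.imread('pics/grip.png')[130:330,250:450],(600,600)))
E
```

```text
False
[463.08338019 146.90435102  94.10243562] 23.27952976323022 19.996901359409094 [-0.0107423  -0.14193236  1.83239062] 6.9083
```

View pics/gripc.png

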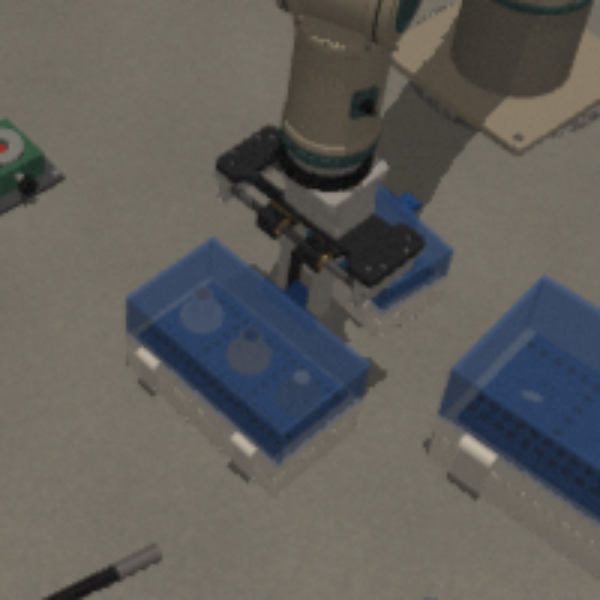

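The tab is pinched (opening 23.3 mm) at the front of the box. Now I swing it along the arc.

```bash
python3 - <<'E'
from h import *
tab=np.array([463,146.7,90.]); off=np.array([0,0,4.]); H=tab+126*XD; H[2]=50
r=np.hypot(126,40); a0=np.arctan2(40,-126)
for th in list(np.arange(.15,1.75,.15))+[1.74,1.83]:
    a=a0-th; p=H+XD*r*np.cos(a)+[0,0,r*np.sin(a)]+off
    robot.line_to(p,feed=70)
    o=robot.get_obs(); print(round(th,2),(o['tcp_pos']-p).round(1),o['wrist_force'].round(1),round(o['opening'],1),round(o['t'],1))
    if np.linalg.norm(o['wrist_force'])>45: print('abort');break
E
```

```text
0.15 [0.1 0.2 0.1] [-0.6  1.2 -1. ] 23.7 7.4
0.3 [ 0.1  0.3 -0.1] [-0.5  2.9 -0.5] 24.0 7.8
0.45 [ 0.1  0.3 -0. ] [ 0.   4.2 -0.9] 23.9 8.3
0.6 [0.1 0.4 0. ] [0.1 3.5 0.2] 23.7 8.7
0.75 [0.3 0.5 0.1] [ 0.1  4.5 -0.4] 23.9 9.1
0.9 [-0.   0.7 -0.1] [ 1.7  5.4 -1.1] 23.9 9.6
1.05 [-0.3  0.8 -0.2] [ 0.7  5.5 -2.1] 23.9 10.0
1.2 [-0.5  0.9 -0.3] [ 0.4  5.  -1.7] 24.2 10.4
1.35 [-0.6  1.1 -0.2] [ 0.2  5.4 -1. ] 23.7 10.9
1.5 [-0.4  1.2 -0.2] [-0.3  5.1 -0.5] 23.6 11.3
1.65 [-0.1  1.3 -0. ] [-0.3  5.7  0.8] 23.8 11.7
1.74 [0.  1.4 0.1] [-0.2  6.2  0.7] 23.6 12.0
1.83 [0.2 1.5 0.1] [0.5 5.1 1.1] 23.7 12.4
```

```bash
python3 - <<'E'
from h import *
robot.set_gripper(50)
p=robot.get_obs()['tcp_pos']; robot.line_to(p+[0,0,110],feed=150)
robot.move_ptp([500,147,290],Q); robot.sleep(.3)
w=cap('wrist'); pickle.dump({k:(np.array(v) if not np.isscalar(v) else v) for k,v in w.items()},open('wopen.pkl','wb')); save(w,'wopen.png')
print(robot.get_obs()['t'])
E
```

```text
14.8833
```

View pics/wopen.png

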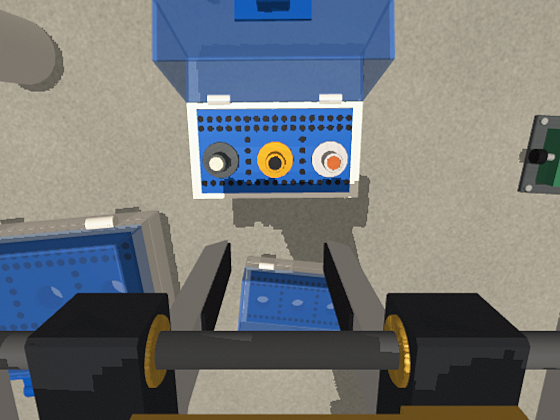

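The open view shows the lid standing back, and the brass carrier in the middle at about (275,160), with dark steel on the left and aluminium on the right. Next I locate it and grip it.

```bash
python3 - <<'E'
from h import *
w=pickle.load(open('wopen.pkl','rb')); P=cloud(w); h=cv2.cvtColor(w['frame'],cv2.COLOR_RGB2HSV)
k=np.zeros((420,560),bool);k[130:190,245:305]=1
m=k&(h[...,0]>12)&(h[...,0]<32)&(h[...,1]>110)
col=m&(abs(P[...,2]-60)<5)
pts=np.array([on(w,u,v,60)[:2] for v,u in zip(*np.nonzero(col))],np.float32)
print('collar',cv2.minEnclosingCircle(pts),np.median(P[col][:,2]))
st=k&(abs(P[...,2]-87)<5); v,u=np.nonzero(st)
print('stem',len(u),cv2.minEnclosingCircle(np.array([on(w,a,b,87)[:2] for a,b in zip(u,v)],np.float32)),np.median(P[st][:,2]))
tp=k&(h[...,2]<70)&st; print('spot',on(w,np.nonzero(tp)[1].mean(),np.nonzero(tp)[0].mean(),87) if tp.any() else None)
# white base rim rectangle
b=np.zeros((420,560),bool);b[100:200,186:366]=1
rim=b&(h[...,1]<40)&(h[...,2]>180)&(abs(P[...,2]-50)<6)
print('rim',cv2.minAreaRect(np.array([on(w,a,c,50)[:2] for c,a in zip(*np.nonzero(rim))],np.float32)))
E
```

```text
collar ((525.948974609375, 148.99142456054688), 39.831275939941406) 61.42362576105438
stem 294 ((527.0284423828125, 150.2614288330078), 10.054964065551758) 88.70343434159034
spot [526.98023678 149.78014373  87.        ]
rim ((535.87451171875, 150.71578979492188), (108.93537902832031, 190.7317352294922), 3.1502914428710938)
```

```bash
python3 - <<'E'
from h import *
C=np.array([527.3,150.1,0])
robot.set_gripper(36,40)
robot.move_ptp(C+[0,0,130],Q)
print(robot.line_to(C+[0,0,79.5],feed=60,stop_force=6))
o=robot.get_obs(); print(o['tcp_pos'],o['wrist_force'])
robot.set_gripper(10,40)
o=robot.get_obs(); print(o['tcp_pos'],o['opening'],o['grip_force'],o['wrist_force'])
p=o['tcp_pos']
print(robot.line_to([p[0],p[1],170],feed=80,stop_force=25))
robot.sleep(.3)
o=robot.get_obs(); print(o['tcp_pos'],o['opening'],o['grip_force'],o['wrist_force'],o['t'])
w=cap('wrist'); save(w,'held.png'); P=cloud(w)
E
```

```text
True
[526.5228446  149.85305049  79.07773446] [-0.11218325 -0.50313868  5.09766703]
[526.84816519 150.18898911  79.10531391] 19.07135764123627 40.82911305944435 [-0.27646983  0.04572434  6.10316298]
False
[526.71638141 150.16726342 169.74655374] 18.796066264548 40.46829785729642 [ 0.09835815  0.27917419 -1.04013737] 18.8667
```

View pics/held.png

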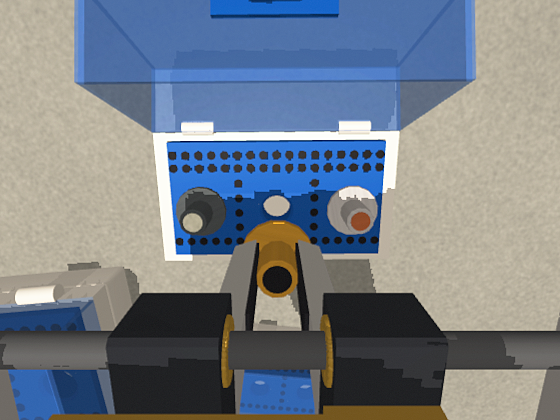

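The brass carrier is lifted alone and held with the tips on its collar, while the other two stay put at (203,215) and (353,215). Now to the seat.

```bash
python3 - <<'E'
from h import *
S=np.array([542.2,-211.9,0])+[-0.5,0,0]
robot.move_ptp(S+[0,0,170],Q)
robot.line_to(S+[0,0,95],feed=80); robot.sleep(.3)
o=robot.get_obs(); print(o['tcp_pos'],o['wrist_force'],o['t']); f0=o['wrist_force'][2]
print(robot.line_to(S+[0,0,80],feed=30,stop_force=8))
o=robot.get_obs(); print(o['tcp_pos'],o['wrist_force'])
print(robot.line_to(S+[0,0,62],feed=10,stop_force=15)); robot.sleep(.4)
o=robot.get_obs(); print(o['tcp_pos'],o['wrist_force'],o['wrist_torque'],o['opening'],o['grip_force'],o['t'])
c=cap('scene'); save(c,'seated.png'); w=cap('wrist'); save(w,'seatedw.png')
a=cv2.resize(cv2.imread('pics/seated.png')[130:230,190:350],(640,400)); cv2.imwrite('pics/s2.png',a)
E
```

```text
[ 541.8698701  -211.96071162   95.33165325] [-0.5443275  -0.39665847 -1.25324174] 21.6667
False
[ 541.67563846 -211.89145063   79.86555681] [-0.25862213  0.17581532 -1.39380786]
True
[ 541.83318991 -211.95244086   68.38863026] [-0.72468211 -0.64917612  7.06216009] [0.03285324 0.24344006 0.01915506] 19.388430865306365 41.55713886982994 23.9
```

View pics/s2.png

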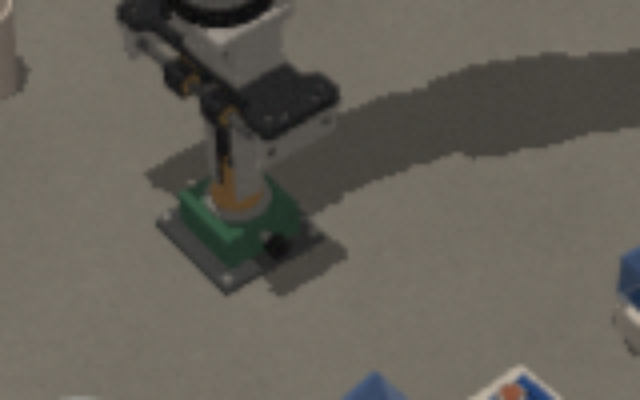

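The carrier is centred in the seat at the ring, but after settling the push is only about the spring force. I'll add push in small steps to about 16 N in all.

```bash
python3 - <<'E'
from h import *
z=68.2
def F(): 
    robot.sleep(.35); v=[]
    for _ in range(4): v.append(robot.get_obs()['wrist_force'][2]); robot.sleep(.02)
    return np.mean(v)+1.3
f=F()
while f<15 and z>65:
    z-=.25; robot.line_to([541.7,-211.9,z],feed=10); f=F(); print(round(z,2),robot.get_obs()['tcp_pos'].round(2),round(f,1))
robot.sleep(.6); f=F(); o=robot.get_obs(); print(f,o['wrist_force'],o['wrist_torque'],o['opening'],o['grip_force'],o['t'])
E
```

```text
67.95 [ 541.92 -211.96   68.34] 7.8
67.7 [ 541.91 -211.96   68.16] 8.1
67.45 [ 541.89 -211.95   68.12] 10.5
67.2 [ 541.9  -211.96   68.1 ] 12.3
66.95 [ 541.89 -211.92   68.11] 14.4
66.7 [ 541.91 -211.94   68.09] 16.4
15.95414000348897 [-3.38097154  2.09966318 15.41707458] [0.38666986 0.86445443 0.03497132] 19.223461410380438 42.749917034525424 29.4333
```

```bash
python3 -c "
from h import *
print(robot.hand_in())"
```

```text
the job is handed in; nothing more can be done
None
```

The job is handed in, verdict not shown: lid swung fully back, brass carrier pressed onto the ring at about 16 N in all and still gripped, other two carriers last seen in the rack, about 29 s used; I did not re-measure the lid or bench items just before handing in.

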